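# Switch the air supply over at the valve panel

## Task

Switch the test rig from the blue line to the yellow one without cutting the supply: first push the yellow valve lever round until it lies fully open along its pipe, and only then push the blue lever round until it is fully closed, square across its pipe. Push each lever from the side with one fingertip or the closed fingers, do not pinch it. Leave the red lever and all the loose parts as they are.

Things in the scene. Friction and masses are not known exactly. Their poses are not given: they have to be found in the camera images.
- panel: fixed aluminium plate 260 (x) x 520 (y) x 10 mm, its underside's centre the origin; x points away from the robot (yaw within 0.22). Three copper lines along x at y = -170, 0, 170 mm, a valve on each at x = 0 (colours in any order), and a header pipe at x = 90 mm, all below z = 60 mm apart from the levers and a gauge (58 mm wide, top at 96 mm) at x 90, y 215 mm
- yellow_lever (a joint): lever of the yellow line, closed or nearly closed at the start (1.0 to 1.57). 0 = open: along its pipe, pointing to the panel's -x, towards the robot; grows clockwise seen from above; 1.571 = closed: square across, pointing to the panel's +y. Solid stops at both. Stiff (0.35 N m, some 5 N at the sleeve), stays where it is left
- yellow_pivot (a point): fixed point on the yellow valve's vertical turning axis, at the sleeve's mid-height, 88 mm above the table
- yellow_grip (a point): middle of the yellow lever's plastic sleeve, 70 mm from the pivot, moves with the lever. The sleeve is 18 mm wide and 18 mm tall (79 to 97 mm above the table) and runs from 32 to 102 mm from the pivot; outside 32 mm from the pivot there is free air below it down to z = 60 mm
- blue_lever (a joint): lever of the blue line, open or nearly open at the start (0 to 0.5). 0 = open: along its pipe, pointing to the panel's -x, towards the robot; grows clockwise seen from above; 1.571 = closed: square across, pointing to the panel's +y. Solid stops at both. Stiff (0.35 N m, some 5 N at the sleeve), stays where it is left
- blue_pivot (a point): fixed point on the blue valve's vertical turning axis, at the sleeve's mid-height, 88 mm above the table
- blue_grip (a point): middle of the blue lever's plastic sleeve, 70 mm from the pivot, moves with the lever. The sleeve is 18 mm wide and 18 mm tall (79 to 97 mm above the table) and runs from 32 to 102 mm from the pivot; outside 32 mm from the pivot there is free air below it down to z = 60 mm
- red_lever (a joint): lever of the red line, closed or nearly closed at the start (1.2 to 1.57), to be left as it is. 0 = open: along its pipe, pointing to the panel's -x, towards the robot; grows clockwise seen from above; 1.571 = closed: square across, pointing to the panel's +y. Solid stops at both. Stiff (0.35 N m, some 5 N at the sleeve), stays where it is left
- red_pivot (a point): fixed point on the red valve's vertical turning axis, at the sleeve's mid-height, 88 mm above the table
- red_grip (a point): middle of the red lever's plastic sleeve, 70 mm from the pivot, moves with the lever. The sleeve is 18 mm wide and 18 mm tall (79 to 97 mm above the table) and runs from 32 to 102 mm from the pivot; outside 32 mm from the pivot there is free air below it down to z = 60 mm
- coupling: loose brass pipe coupling standing on the panel between two lines, 28 mm across, 38 mm tall; origin: centre of its underside
- collar: loose steel shaft collar lying on the panel between two lines, 32 mm across, 18 mm tall; origin: centre of its underside
- ball_stand: polished steel ball (50 mm) on a dark post with a 70 mm round foot, 113 mm tall; origin: centre of its underside
- grey_ball_stand: the same stand with a matt grey ball; origin: centre of its underside
- wrench: loose wrench lying on the table
- screwdriver: loose screwdriver with a yellow handle lying on the table
- block: loose aluminium block 50 x 40 x 30 mm on the table; origin: centre of its underside

How it is judged:
By the outcome, as a careful person would: the job done as asked, in the order asked, and still so for the second after the job is handed in, with the robot touching nothing.
It also fails if it takes over 54 s, if anything falls off the work surface, if the arm or the gripper's body presses on something with over 40 N, if the wrist force passes 120 N, or if a joint passes its speed limit or range.

## Robot

A 6-joint arm with a two-finger parallel gripper is mounted at the origin on the work surface. World frame = base frame: x ahead of the robot, y to its left, z up, the work surface at z = 0. Lengths are in m, angles in rad, forces in N, time in s.
With the tool pointing down it reaches from about 0.35 to 0.775 m from the base axis. Payload 5.5 kg.
Tool frame: the origin (TCP) lies midway between the tips of the shut fingers; the grasp point (between the pads) lies 19 mm behind it; z points along the fingers, y is the line along which they close (so a half turn about z gives the same grasp; the last joint's range is limited). The gripper opens to 85 mm and grips with 20 to 120 N. Pads are 22 mm wide; open, the fingers measure 114 mm over their backs; the gripper's body (76 mm by 85 mm) begins 54 mm behind the grasp point. The pads swing forward as they close: fully open they stand 13 mm farther back than shut.
Start: joints at [-1.249, 0.313, 0.046, 1.304, 0, 1.431], TCP at [0.256, -0.515, 0.231] pointing down, gripper open.
Joint ranges: [-2.76, 2.76], [-0.86, 1.69], [-1.03, 1.26], [-2.2, 2.34], [-1.47, 1.5], [-3.14, 3.14]. Speed limits (rad/s): [2.57, 2.57, 3.14, 3.14, 3.14, 3.14].

## Interface

Orientations are given as a unit quaternion [w, x, y, z].
In Python, from workcell import get_state, read_camera, camera_info, hand_in, recognise gives the robot as it stands.
- The arm moves only by the tool arm_command, never from a script. Its argument "moves" is one flat list of numbers, 7 for each row, row after row: the opening, from -1 (shut) to 1 (fully open), then the shift along the tool's x, y, z in mm, then the turn, a rotation vector about the tool's x, y, z in rad. A call has 1 to 8 rows; each row shifts and turns the commanded pose from where the row before left it, along the tool's axes as they then stand; what a row does not reach is not made up. A row lasts 1/8 s, in which the tool goes at most 62.5 mm and 10.7 degrees, less where a joint would pass 70% of its speed; a pose out of reach is approached as far as the arm can. A call with a gripper value outside its range is refused whole. The fingers move at their own pace and stop on an object; "newtons" is the grip in N (left out, the last holds). Time passes only in rows, so rows that do not move let the fingers close. It gives the time, the measured TCP pose, the force, the opening and the grip force at its end, in the units of the state.
- get_state(): the state, without advancing time (a new reading comes with each control period).
- read_camera(name): name is "scene" or "top" or "wrist"; returns (picture, depth): 420x560x3 uint8, blue, green, red; 420x560 float32, m along the optical axis (not along the pixel's ray), 0 where there is no reading.
- camera_info(name): a dict with "fovy" (degrees; the focal length in pixels is half the picture's height over the tangent of half this angle, whatever the lens; pixels are square), "cx", "cy" (the principal point, pixels), "eye" and "orientation" of the camera in the world; the wrist camera has in their place "tool_from_camera" (4x4, takes a point from camera to tool coordinates, whose origin is the TCP and whose axes are the flange's). Camera axes: x right, y down, z forward; pixel columns grow to the right and rows downward; lengths in m; the calibration is good to about 2 mm. A picture is of the moment at which its call begins: read the wrist's pose just before it. camera_info takes no time and is no camera call.
- hand_in(): hands the job in; it is judged then, once.
Trained networks look in the newest picture that a camera, given by its name, has taken for a name from the list of things; names that differ only in an ending like _2 or _b are one class to them, and where a whole thing is asked for, a point or a joint stands for the part that bears it (a point fixed in the world has none). Each returns a list of dicts, best first, with "confidence" (0 to 1); they miss things now and then, are a little off and sometimes report something else, mostly with a low value. They report only what shows in the picture. A call takes as long as a camera call.
- recognise(camera, label): "point" ([column, row] in pixels, amid what is visible of it).
The state is a dict: "clock": time; "joint_pos": joint angles; "qvel": joint speeds; "tau": joint torques, N m; "tcp_pos": TCP position; "orientation": TCP orientation; "wrist_force": force on the tool from outside, world axes, zero at the start; "ft_torque": the same for the moment, N m; "finger_gap": finger opening in m; "grip_force": force on a finger pad.
Only numpy, scipy, OpenCV 4.12 (cv2) and the standard library are available. Lean on these libraries where they do the work, as an engineer would, in place of code of your own. Each camera call takes 0.05 s, during which the arm holds its last target. There are 200 camera calls.

## Working session

There is one attempt and no reset: what is moved stays moved. The work goes in short steps, Python scripts to look and compute and a tool call to move; the robot and the scene stay as the last step left them, time stands still between calls to the robot, and variables do not carry over. Pictures are saved under pics/ and viewed, at most 10 in all, crops included, and the job is handed in when it is done.

Besides the shell and the picture viewer there is one more tool, called after "Request:" as name(argument=value, ...) on one line, values as JSON. arm_command: Moves the arm, as the interface text tells. Its arguments: {"type":"object","properties":{"moves":{"type":"array"},"newtons":{"type":"number"}},"required":["moves"]}

```bash
mkdir -p pics
cat > h.py <<'E'
import numpy as np, cv2
from workcell import *
from scipy.spatial.transform import Rotation as R
def cam(n):
    c=camera_info(n); f=210/np.tan(np.radians(c["fovy"])/2); return c,f
def quat(q): return R.from_quat(q,scalar_first=True)
def cloud(n,d):
    c,f=cam(n); v,u=np.mgrid[0:420,0:560]
    P=np.stack([(u-c["cx"])/f*d,(v-c["cy"])/f*d,d],-1)
    o=np.array(c["orientation"])
    Rm=quat(o).as_matrix() if o.size==4 else o.reshape(3,3)
    return P@Rm.T+np.array(c["eye"])
E
python3 - <<'E'
from h import *
for n in("top","scene"):
    c,f=cam(n);print(n,c)
    im,d=read_camera(n);cv2.imwrite(f"pics/{n}1.png",im);np.save(f"{n}1.npy",d)
    W=cloud(n,d)
    for l in("panel","yellow_lever","blue_lever","red_lever","yellow_grip","blue_grip","red_grip","coupling","collar","ball_stand","grey_ball_stand","block","wrench","screwdriver"):
        for r in recognise(n,l)[:2]:
            p=r["point"];print(l,np.round(p),round(r["confidence"],2),W[int(p[1]),int(p[0])].round(3))
print(get_state())
E
```

```text
top {'fovy': 42.07474303695186, 'cx': 279.65590687955574, 'cy': 214.0729327973787, 'eye': array([ 0.3405453 , -0.01909956,  1.70884617]), 'orientation': array([-0.0367385 ,  0.71124965, -0.70113391,  0.03443051])}
panel [305. 190.] 0.62 [ 0.583 -0.089  0.052]
blue_lever [306. 203.] 0.59 [ 0.538 -0.09   0.097]
red_lever [237. 196.] 0.57 [0.56  0.119 0.087]
red_lever [304. 190.] 0.31 [ 0.587 -0.086  0.043]
yellow_grip [354. 190.] 0.48 [ 0.582 -0.233  0.096]
blue_grip [307. 205.] 0.53 [ 0.531 -0.09   0.098]
red_grip [238. 195.] 0.55 [0.559 0.113 0.092]
red_grip [359. 192.] 0.32 [ 0.573 -0.245  0.094]
coupling [344. 208.] 0.52 [ 0.532 -0.209  0.052]
collar [305. 203.] 0.37 [ 0.538 -0.088  0.096]
ball_stand [139. 191.] 0.72 [0.565 0.407 0.109]
grey_ball_stand [420. 189.] 0.68 [ 0.585 -0.428  0.09 ]
grey_ball_stand [ 92. 240.] 0.54 [0.425 0.567 0.022]
block [465. 226.] 0.82 [ 0.484 -0.582  0.035]
block [420. 191.] 0.29 [ 0.582 -0.431  0.09 ]
wrench [428. 250.] 0.87 [ 0.407 -0.475  0.008]
screwdriver [ 88. 240.] 0.73 [0.422 0.583 0.019]
scene {'fovy': 51.86599732575034, 'cx': 266.0786782466
[... 1044 characters left out ...]
'clock': 1.5, 'joint_pos': array([-1.24859023e+00,  3.13205684e-01,  4.60991504e-02,  1.30362101e+00,
       -1.22571638e-05,  1.43117768e+00]), 'qvel': array([-0.0005764 , -0.0009382 , -0.00107493,  0.00089186,  0.00245162,
        0.00069939]), 'tau': array([-9.24156775e-04, -4.80462742e+01,  2.98810422e+01,  4.86485496e-04,
       -1.49149555e-04,  1.81018528e-06]), 'tcp_pos': array([ 0.25619815, -0.51480359,  0.2313196 ]), 'orientation': array([ 3.48068470e-05,  9.73457989e-01,  2.28865774e-01, -2.96770595e-06]), 'wrist_force': array([-0.88877269, -0.83438451, -0.49895847]), 'ft_torque': array([ 0.00811051, -0.01960484,  0.0064107 ]), 'grip_force': 0.0, 'finger_gap': 0.08516741024709738}
```

View pics/top1.png

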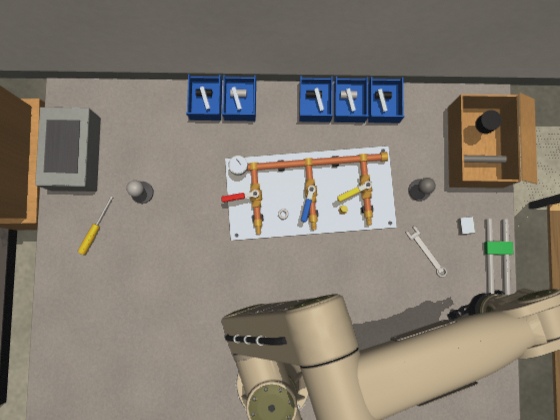

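View pics/scene1.png

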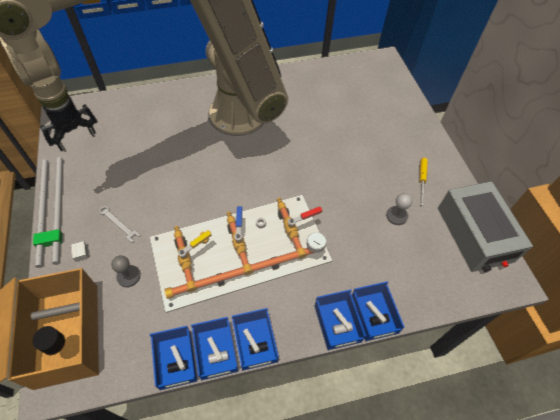

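The top view shows the yellow valve on the right, with its pivot near (367,185) and its lever to the left and nearly closed. Blue is in the middle, with its pivot near (311,188) and its lever towards the robot. Red is on the left at (255,194). The coupling, at (343,210), is just below the yellow sleeve and the collar is at (283,214). I'll fit these accurately next.

Run:
```python
from h import *
for n in("top","scene"):
    im=cv2.imread(f"pics/{n}1.png");d=np.load(f"{n}1.npy");W=cloud(n,d)
    hsv=cv2.cvtColor(im,cv2.COLOR_BGR2HSV);H,S,V=hsv[...,0].astype(int),hsv[...,1],hsv[...,2]
    reg=(W[...,0]>.42)&(W[...,0]<.75)&(abs(W[...,1]+.08)<.33)&(d>0)
    m=(reg&(S<50)&(V>170)&(W[...,2]<.03)).astype(np.uint8)
    m=cv2.morphologyEx(m,cv2.MORPH_CLOSE,np.ones((25,25)))
    k,lab,st,_=cv2.connectedComponentsWithStats(m);i=1+st[1:,4].argmax()
    ok=(lab==i)&(W[...,2]<.03)&(d>0)
    r=cv2.minAreaRect((W[ok][:,:2]*1000).astype(np.float32));print(n,"panel",r,"z",np.median(W[ok][:,2]))
    for name,mm in(("yellow",(abs(H-27)<6)),("blue",abs(H-112)<12),("red",(H<5)|(H>174))):
        q=reg&mm&(S>150)&(W[...,2]>.082)&(W[...,2]<.108)
        p=W[q][:,:2]
        if len(p)<5:print(name,len(p));continue
        c,(w,h),a=cv2.minAreaRect((p*1000).astype(np.float32))
        u,s,vt=np.linalg.svd(p-p.mean(0));print(name,len(p),"mean",p.mean(0).round(4),"rect",np.round(c),round(w),round(h),"dir",np.arctan2(vt[0,1],vt[0,0]).round(3),"z",np.median(W[q][:,2]).round(3))
    for l in("coupling","collar"):
        for r in recognise(n,l)[:3]:print(l,r)
    b=im[130:250,210:410] if n=="top" else im[180:310,140:340]
    cv2.imwrite(f"pics/{n}c.png",cv2.resize(b,None,fx=3.5,fy=3.5,interpolation=cv2.INTER_CUBIC))
```

```text
top panel ((585.642578125, -105.77001953125), (270.0014953613281, 520.797607421875), 5.075484275817871) z 0.01029291595025894
yellow 115 mean [ 0.566  -0.2158] rect [ 566. -216.] 15 66 dir 2.05 z 0.098
blue 106 mean [ 0.5169 -0.0907] rect [517. -91.] 15 63 dir 2.911 z 0.097
red 123 mean [0.5521 0.1279] rect [552. 127.] 17 66 dir 1.763 z 0.097
coupling {'point': [344.2, 207.8], 'confidence': 0.52}
collar {'point': [305.2, 203.4], 'confidence': 0.37}
scene panel ((585.364501953125, -119.57366943359375), (296.2012634277344, 565.5440063476562), 3.3252134323120117) z 0.010004897971857218
yellow 115 mean [ 0.5734 -0.2147] rect [ 573. -214.] 18 64 dir -1.087 z 0.096
blue 55 mean [ 0.5231 -0.0888] rect [522. -89.] 9 64 dir -0.247 z 0.097
red 102 mean [0.5593 0.1295] rect [559. 130.] 17 66 dir -1.379 z 0.097
collar {'point': [261.1, 225.1], 'confidence': 0.59}
```

View pics/topc.png

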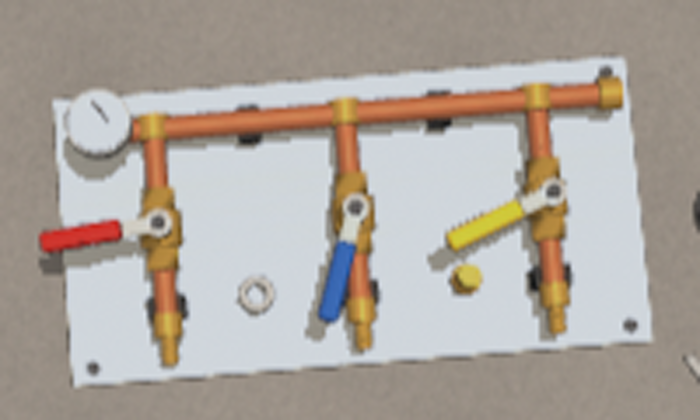

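Yellow is at θ≈1.18 and blue at θ≈0.33, with panel yaw ≈0.09. The pivots are at about (.601,-.274) for yellow and (.585,-.106) for blue. I'll shut the fingers, align the tool to the panel (tool x = panel x, tool y = panel −y) and travel high.

Request:
arm_command(moves=[-1, 0, 0, 0, 0, 0, 0.124, -1, 0, 0, 0, 0, 0, 0.124, -1, 0, 0, 0, 0, 0, 0.124, -1, 32, -25, 0, 0, 0, 0, -1, 32, -25, 0, 0, 0, 0, -1, 32, -25, 0, 0, 0, 0, -1, 32, -25, 0, 0, 0, 0, -1, 32, -25, 0, 0, 0, 0], newtons=40)

```text
clock: 2.7
tcp_pos: [0.4052, -0.3751, 0.2314]
orientation: [0.0, 0.999, 0.045, 0.0]
wrist_force: [-0.5, 0.3, -0.1]
finger_gap: 0.0003
grip_force: 0.0
```

Request:
arm_command(moves=[-1, 32, -25, 0, 0, 0, 0, -1, 32, -25, 0, 0, 0, 0, -1, 32, -25, 0, 0, 0, 0, -1, 32, -25, 0, 0, 0, 0, -1, 32, -25, 0, 0, 0, 0, -1, 32, -25, 0, 0, 0, 0, -1, 26, -20, 0, 0, 0, 0, -1, 0, 0, 0, 0, 0, 0])

```text
clock: 3.7
tcp_pos: [0.6075, -0.1853, 0.2308]
orientation: [-0.0, 0.999, 0.047, -0.0]
wrist_force: [-1.0, 0.0, -0.8]
finger_gap: -0.0004
grip_force: 0.0
```

```bash
cat >> h.py <<'E'
def wrist(name):
    s=get_state();im,d=read_camera("wrist");cv2.imwrite(f"pics/{name}.png",im)
    c,f=cam("wrist");v,u=np.mgrid[0:420,0:560]
    P=np.stack([(u-c["cx"])/f*d,(v-c["cy"])/f*d,d,np.ones_like(d)],-1)@np.array(c["tool_from_camera"]).T
    return im,d,P[...,:3]@quat(s["orientation"]).as_matrix().T+s["tcp_pos"]
def levers(im,d,W):
    hsv=cv2.cvtColor(im,cv2.COLOR_BGR2HSV);H,S=hsv[...,0].astype(int),hsv[...,1]
    reg=(W[...,0]>.42)&(W[...,0]<.75)&(abs(W[...,1]+.08)<.33)&(d>0)
    for name,mm in(("yellow",(abs(H-27)<6)),("blue",abs(H-112)<12),("red",(H<5)|(H>174))):
        p=W[reg&mm&(S>150)&(abs(W[...,2]-.097)<.006)][:,:2]
        if len(p)<20:print(name,len(p));continue
        c,(w,h),a=cv2.minAreaRect((p*1000).astype(np.float32))
        vt=np.linalg.svd(p-p.mean(0),full_matrices=False)[2];a=np.arctan2(vt[0,1],vt[0,0])%np.pi
        c=np.array(c)/1000;v=np.array([np.cos(a),np.sin(a)])
        if name=="blue" and a<1.2:a+=np.pi;v=-v
        print(name,len(p),c.round(4),round(w),round(h),"theta",round(np.pi+.092-a,3),"pivot",(c-.067*v).round(4))
E
python3 - <<'E'
from h import *
levers(*wrist("w1"))
im,d=read_camera("top");levers(im,d,cloud("top",d))
E
```

```text
yellow 1532 [ 0.5719 -0.215 ] 18 68 theta 1.187 pivot [ 0.6026 -0.2745]
blue 1255 [ 0.5214 -0.0905] 16 68 theta 0.33 pivot [ 0.5865 -0.1064]
red 0
yellow 0
blue 0
red 112 [0.552  0.1274] 16 66 theta 1.465 pivot [0.5652 0.0617]
```

View pics/w1.png

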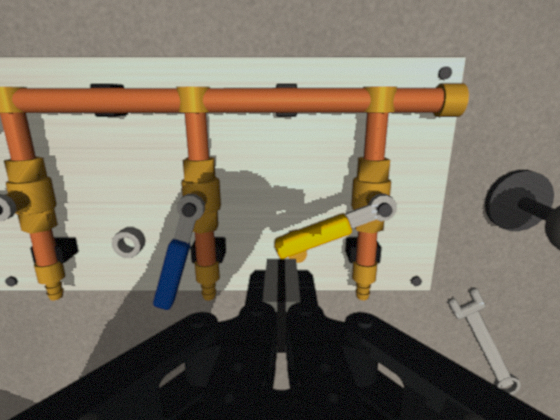

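The wrist view agrees with the fit: the yellow lever runs from (385,208) to (278,250), and the fingertips hang above free panel. I'll go down beside the yellow sleeve and make contact.

Request:
arm_command(moves=[-1, 0, 0, 40, 0, 0, 0, -1, 0, 0, 40, 0, 0, 0, -1, 0, 0, 40, 0, 0, 0, -1, 0, 0, 41, 0, 0, 0, -1, 0, 0, 0, 0, 0, 0, -1, -10, 5, 0, 0, 0, 0, -1, -10, 5, 0, 0, 0, 0, -1, 0, 0, 0, 0, 0, 0])

```text
clock: 4.8
tcp_pos: [0.5873, -0.2001, 0.0723]
orientation: [0.001, 0.999, 0.044, 0.001]
wrist_force: [-0.2, 0.1, 0.6]
finger_gap: 0.0001
grip_force: 0.0
```

Request:
arm_command(moves=[-1, -11, 2, 0, 0, 0, 0, -1, -11, 3, 0, 0, 0, 0, -1, -10, 6, 0, 0, 0, 0, -1, -10, 6, 0, 0, 0, 0, -1, 0, 0, 0, 0, 0, 0])

```text
clock: 5.42
tcp_pos: [0.5489, -0.2201, 0.0721]
orientation: [0.001, 0.999, 0.045, 0.003]
wrist_force: [2.9, 0.6, 1.3]
finger_gap: -0.0003
grip_force: 1.5
```

Request:
arm_command(moves=[-1, -8, 8, 0, 0, 0, 0, -1, -8, 8, 0, 0, 0, 0, -1, -5, 10, 0, 0, 0, 0, -1, -5, 10, 0, 0, 0, 0, -1, 0, 0, 0, 0, 0, 0])

```text
clock: 6.05
tcp_pos: [0.5243, -0.2577, 0.0708]
orientation: [-0.0, 0.999, 0.045, 0.0]
wrist_force: [0.6, 0.9, 0.4]
finger_gap: 0.0002
grip_force: 0.5
```

Run:
```python
from h import *
levers(*wrist("w2"))
s=get_state();print(s["tcp_pos"],s["wrist_force"])
```

```text
yellow 5278 [ 0.5464 -0.278 ] 34 46 theta 3.168 pivot [ 0.4796 -0.2824]
blue 23 [ 0.5331 -0.2555] 5 24 theta 1.563 pivot [ 0.5398 -0.3221]
red 1
[ 0.52394014 -0.25771722  0.07055154] [0.3701595  0.05281271 0.24761668]
```

Request:
arm_command(moves=[-1, 0, 3, 0, 0, 0, 0, -1, 0, 3, 0, 0, 0, 0, -1, 0, 0, 0, 0, 0, 0])

```text
clock: 6.48
tcp_pos: [0.5237, -0.2606, 0.0704]
orientation: [-0.003, 0.999, 0.046, -0.001]
wrist_force: [-1.5, 10.7, 7.5]
finger_gap: -0.0001
grip_force: 5.7
```

Request:
arm_command(moves=[-1, 0, 3, 0, 0, 0, 0, -1, 0, 2, 0, 0, 0, 0, -1, 0, 0, 0, 0, 0, 0])

```text
clock: 6.85
tcp_pos: [0.5237, -0.2609, 0.0703]
orientation: [-0.007, 0.999, 0.047, -0.001]
wrist_force: [-0.2, 23.6, 14.6]
finger_gap: -0.0002
grip_force: 12.5
```

It's solidly on its stop. Backing off sideways, then up.

Request:
arm_command(moves=[-1, 0, -11, 0, 0, 0, 0, -1, 0, -12, 0, 0, 0, 0, -1, 0, -12, 0, 0, 0, 0, -1, 0, 0, -40, 0, 0, 0, -1, 0, 0, -40, 0, 0, 0, -1, 0, 0, -40, 0, 0, 0, -1, 0, 0, -40, 0, 0, 0, -1, 0, 0, 0, 0, 0, 0])

```text
clock: 7.85
tcp_pos: [0.5238, -0.235, 0.234]
orientation: [0.002, 0.999, 0.045, 0.003]
wrist_force: [0.1, -0.3, 0.1]
finger_gap: 0.0001
grip_force: 0.0
```

Run:
```python
from h import *
levers(*wrist("w3"))
print(get_state()["tcp_pos"],get_state()["orientation"])
im,d=read_camera("scene");cv2.imwrite("pics/s3.png",im);levers(im,d,cloud("scene",d))
```

```text
yellow 1655 [ 0.5355 -0.2802] 69 18 theta 3.139 pivot [ 0.4688 -0.2866]
blue 1649 [ 0.5214 -0.091 ] 16 68 theta 0.327 pivot [ 0.5866 -0.1066]
red 0
[ 0.52285206 -0.23440103  0.2318353 ] [0.00122514 0.99899698 0.04473879 0.0014035 ]
yellow 111 [ 0.5377 -0.2795] 69 16 theta 3.13 pivot [ 0.4711 -0.2864]
blue 62 [ 0.5219 -0.0894] 9 61 theta 0.327 pivot [ 0.587 -0.105]
red 101 [0.5596 0.129 ] 18 68 theta 1.46 pivot [0.573  0.0633]
```

View pics/w3.png

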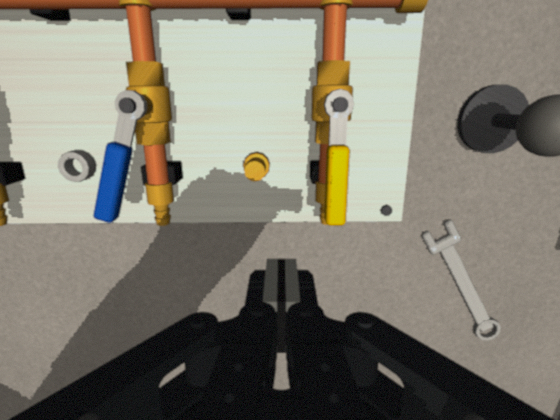

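Yellow lies along its pipe (θ≈0) on the right, and the coupling at (257,165) and the collar are undisturbed. Next I'll go to the −y side of the blue lever.

Request:
arm_command(moves=[-1, -3, -34, 0, 0, 0, 0, -1, -3, -34, 0, 0, 0, 0, -1, -4, -34, 0, 0, 0, 0, -1, 0, 0, 40, 0, 0, 0, -1, 0, 0, 40, 0, 0, 0, -1, 0, 0, 41, 0, 0, 0, -1, 0, 0, 41, 0, 0, 0, -1, 0, 0, 0, 0, 0, 0])

```text
clock: 8.95
tcp_pos: [0.4988, -0.1314, 0.0641]
orientation: [-0.002, 0.999, 0.045, -0.004]
wrist_force: [-1.2, -0.4, -0.2]
finger_gap: -0.0004
grip_force: 0.0
```

Request:
arm_command(moves=[-1, 3, -11, 0, 0, 0, 0, -1, 4, -11, 0, 0, 0, 0, -1, 2, -10, 0, 0, 0, 0, -1, 2, -10, 0, 0, 0, 0, -1, 4, -11, 0, 0, 0, 0, -1, 5, -11, 0, 0, 0, 0, -1, 0, 0, 0, 0, 0, 0])

```text
clock: 9.82
tcp_pos: [0.5186, -0.0674, 0.0699]
orientation: [0.001, 0.999, 0.045, 0.001]
wrist_force: [-0.2, -0.7, 0.3]
finger_gap: 0.0002
grip_force: 0.6
```

Request:
arm_command(moves=[-1, 8, -9, 0, 0, 0, 0, -1, 9, -8, 0, 0, 0, 0, -1, 7, -4, 0, 0, 0, 0, -1, 6, -4, 0, 0, 0, 0, -1, 7, -3, 0, 0, 0, 0, -1, 5, -2, 0, 0, 0, 0, -1, 0, 0, 0, 0, 0, 0])

```text
clock: 10.7
tcp_pos: [0.5554, -0.0338, 0.0683]
orientation: [0.0, 0.999, 0.045, -0.001]
wrist_force: [-2.5, -2.8, -0.6]
finger_gap: -0.0002
grip_force: 1.6
```

Request:
arm_command(moves=[-1, 3, 0, 0, 0, 0, 0, -1, 3, 0, 0, 0, 0, 0, -1, 0, 0, 0, 0, 0, 0])

```text
clock: 11.08
tcp_pos: [0.5584, -0.0331, 0.0682]
orientation: [-0.0, 0.999, 0.045, -0.003]
wrist_force: [-11.5, -3.5, 5.7]
finger_gap: 0.0003
grip_force: 5.9
```

Request:
arm_command(moves=[-1, 3, 0, 0, 0, 0, 0, -1, 3, 0, 0, 0, 0, 0, -1, 0, 0, 0, 0, 0, 0])

```text
clock: 11.45
tcp_pos: [0.5586, -0.033, 0.068]
orientation: [0.0, 0.999, 0.044, -0.009]
wrist_force: [-27.1, -6.3, 17.4]
finger_gap: 0.0002
grip_force: 14.0
```

On the stop. Backing off and up.

Request:
arm_command(moves=[-1, -12, 0, 0, 0, 0, 0, -1, -12, 0, 0, 0, 0, 0, -1, -12, 0, 0, 0, 0, 0, -1, 0, 0, -40, 0, 0, 0, -1, 0, 0, -40, 0, 0, 0, -1, 0, 0, -40, 0, 0, 0, -1, 0, 0, -40, 0, 0, 0, -1, 0, 0, 0, 0, 0, 0])

```text
clock: 12.45
tcp_pos: [0.5344, -0.0364, 0.2321]
orientation: [0.001, 0.999, 0.045, 0.004]
wrist_force: [-0.3, -1.1, -0.5]
finger_gap: 0.0002
grip_force: 0.0
```

Run:
```python
from h import *
levers(*wrist("w4"))
im,d=read_camera("scene");cv2.imwrite("pics/s4.png",im);levers(im,d,cloud("scene",d))
print(get_state()["tcp_pos"])
```

```text
yellow 759 [ 0.5334 -0.272 ] 67 12 theta 3.056 pivot [ 0.4674 -0.2839]
blue 1743 [ 0.5798 -0.0386] 16 68 theta 1.572 pivot [ 0.5858 -0.1053]
red 1817 [0.5565 0.1287] 18 69 theta 1.46 pivot [0.5699 0.0631]
yellow 109 [ 0.5368 -0.2795] 67 16 theta 3.134 pivot [ 0.4702 -0.2862]
blue 68 [ 0.5819 -0.0388] 13 61 theta 1.549 pivot [ 0.5896 -0.1053]
red 103 [0.5593 0.1298] 17 67 theta 1.464 pivot [0.5726 0.0642]
[ 0.53249459 -0.03604345  0.22846676]
```

View pics/w4.png

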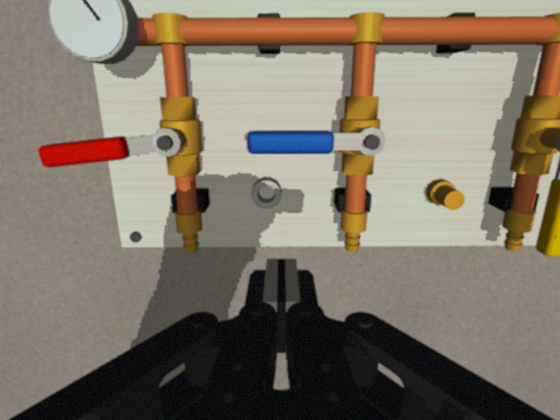

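Blue lies square across at (290,142) with θ≈1.57, and yellow is still open at the right edge. Red is unchanged at 1.46, and the collar and coupling haven't moved.

```bash
python3 -c "
from workcell import *
print(hand_in())"
```

```text
the job is handed in; nothing more can be done
None
```

The job is handed in: the yellow lever was pushed fully open first, then the blue lever fully closed, both onto their stops, with the red lever unchanged and the coupling and collar undisturbed in the last views; the result of the judging was not shown.

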